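# Seat the sharps bin in its bracket and hold its lid open

## Robot

A 6-joint arm with a two-finger parallel gripper is mounted at the origin on the work surface. World frame = base frame: x ahead of the robot, y to its left, z up, the work surface at z = 0. Lengths are in m, angles in rad, forces in N, time in s.
With the tool pointing down it reaches from about 0.35 to 0.975 m from the base axis. Payload 4.9 kg.
Tool frame: the origin (TCP) lies midway between the tips of the shut fingers; the grasp point (between the pads) lies 19 mm behind it; z points along the fingers, y is the direction in which the jaws open and shut (so a half turn about z gives the same grasp; the last joint's range is limited). The gripper opens to 85 mm and grips with 20 to 120 N. Pads are 22 mm wide; open, the fingers measure 114 mm over their backs; the gripper's body (76 mm by 85 mm) begins 54 mm behind the grasp point. The pads swing forward as they close: fully open they stand 13 mm farther back than shut.
Start: joints at [-1.316, 0.053, 1.613, -0, 1.476, -0.119], TCP at [0.228, -0.582, 0.231] pointing down, gripper open.
Joint ranges: [-3.01, 3.01], [-1.01, 2.22], [0.06, 2.58], [-1.02, 4.17], [0.09, 2.62], [-3.14, 3.14]. Speed limits (rad/s): [2.57, 2.57, 3.14, 3.14, 3.14, 3.14].

## Interface

Orientations are given as a rotation vector (axis times angle).
In Python, from station import ctrl gives the robot as it stands.
- The arm moves only by the shell command python3 -m jog 'ROWS' [FORCE]. ROWS is JSON, one flat list of numbers, 7 for each row, row after row: the opening, from 0 (shut) to 1 (fully open), then the shift along the tool's x, y, z in m, then the turn, a rotation vector about the tool's x, y, z in degrees. A call has 1 to 10 rows; each row shifts and turns the commanded pose from where the row before left it, along the tool's axes as they then stand; what a row does not reach is not made up. A row lasts 1/8 s, in which the tool goes at most 62.5 mm and 10.7 degrees, less where a joint would pass 70% of its speed; a pose out of reach is approached as far as the arm can. A call with a gripper value outside its range is refused whole. The fingers move at their own pace and stop on an object; FORCE is the grip in N (left out, the last holds). Time passes only in rows, so rows that do not move let the fingers close. It gives the time, the measured TCP pose, the force and the opening at its end, in the units of the state.
- ctrl.get_obs(): the state, without advancing time (a new reading comes with each control period).
- ctrl.get_image(name): name is "scene" or "top" or "wrist"; returns a dict with "image" (400x640x3 uint8, blue, green, red), "camera_matrix" (3x3 intrinsics, pixels), "dist_coeffs" ([k1, k2, p1, p2, k3] as OpenCV has them; the pictures are not rectified), "rvec" (rotation vector, rad) and "tvec" (3), from world to camera coordinates, as OpenCV has them; the wrist camera has in their place "mount" (4x4, takes a point from camera to tool coordinates, whose origin is the TCP and whose axes are the flange's). Camera axes: x right, y down, z forward; pixel columns grow to the right and rows downward; lengths in m; the calibration is good to about 2 mm. A picture is of the moment at which its call begins: read the wrist's pose just before it. There is no depth.
- ctrl.finish_job(): hands the job in, once; it reports no verdict.
Trained networks look in a picture, given as the dict that the camera call returned (one of the last four; its "shot" number tells which), for a name from the list of things; names that differ only in an ending like _2 or _b are one class to them, and where a whole thing is asked for, a point or a joint stands for the part that bears it (a point fixed in the world has none). Each returns a list of dicts, best first, with "p" (0 to 1); they miss things now and then, are a little off and sometimes report something else, mostly with a low value. They report only what shows in the picture. A call takes as long as a camera call. They do not tell look-alikes from the thing itself.
- ctrl.boxes_of(target, picture): "box" ([centre column, centre row, width, height] in pixels, round what is visible of it).
The state is a dict: "t": time; "q": joint angles; "dq": joint speeds; "effort": joint torques, N m; "tool_pos": TCP position; "tool_rot": TCP orientation; "contact_force": force on the tool from outside, world axes, zero at the start; "wrist_torque": the same for the moment, N m; "opening": finger opening in m.
Only numpy, scipy, OpenCV 4.12 (cv2) and the standard library are available. Lean on these libraries where they do the work, as an engineer would, in place of code of your own. Each camera call takes 0.05 s, during which the arm holds its last target. There are 200 camera calls.

## Task

Carry the small oblong sharps bin upright to the white steel bench bracket and set it down, without dropping it, flat in the raised seat with its hinge end at the bracket's tall back plate, and let go of it. Then lift its sprung lid and finish still holding the lid open at about 60 degrees from closed, so that the nurse can drop a used lancet in, with the bin still flat in its seat. Leave the glucose meter, the strip vial and the lancet carton where they are.

Things in the scene. Friction and masses are not known exactly. Their poses are not given: they have to be found in the camera images.
- bin_mid (a point): centre, 60.5 mm above the underside, of the loose oblong red plastic sharps bin (0.28 to 0.5 kg), upright on the table at the start. Its axes: z up, x along the bin towards the lid's hinge end, y across. Tub 96 (x) by 48 (y) mm on a foot 90 by 42; collar above 84 mm; whole height with the lid 128 mm. The lid's finger bar juts out 30 mm past the end opposite the hinge
- bin_collar (a point): centre of the bin's stiff collar, the place to grip it across y: 104 mm (x) by 54 mm (y), upright sides, from 84 to 118 mm above the bin's underside; this point is 101 mm above the underside. Axes as the bin's
- bin_hinge (a point): middle of the lid's hinge axis, on the bin: 49 mm from the bin's centre along its +x and 123.5 mm above its underside; the hinge axis is the bin's y
- lid_bar (a point): centre of the round finger bar at the lid's free end: 12 mm thick, 34 mm long along y, domed ends, 125 mm from the hinge axis, level with it when shut, 24 mm clear of the bin's end. A tongue 22 mm wide, 4 mm thick joins it to the lid's plate (50 mm wide, ends 99 mm from the hinge). Pinched on its two ends it can turn between the fingers. Axes turn with the lid
- lid (a joint): angle of the bin's lid, rad: 0 shut, growing as the free end rises and swings over towards the hinge; 60 degrees is 1.047; stop at 1.75. A light spring and the lid's weight (35 g) always pull it shut: about 0.25 N at the bar
- bracket: white sheet-steel bench bracket, fixed. Origin: on the table under the seat's centre; z up, x towards the tall back plate. Seat top 50 mm above the table, 108 (x) by 60 (y) mm inside; lips 15 mm high, 4 mm thick on three sides; back plate 68 mm wide, up to 115 mm above the table. Base plate 150 by 100 by 4 mm. A rightly seated bin has its x axis along the bracket's x
- meter_mid (a point): centre of the loose black glucose meter lying on the table, 98 by 52 by 18 mm: leave it alone
- vial_mid (a point): centre of the loose upright white test-strip vial, 31 mm in diameter, 52 mm high: leave it alone
- carton_mid (a point): centre of the loose white and blue lancet carton, 45 by 70 by 62 mm high: leave it alone
Things that resemble listed ones, but are neither listed nor needed, are in the scene too. What is shaped like the bracket but black or orange is not meant.

How it is judged:
By the outcome, as a careful person would: the job done as asked, in the order asked, and still so for the second after the job is handed in, while the arm keeps its last pose, push and grip.
It also fails if it takes over 54 s, if anything falls off the work surface, if the arm or the gripper's body presses on something with over 40 N, if the wrist force passes 120 N, or if a joint passes its speed limit or range.

## Working session

There is one attempt and no reset: what is moved stays moved. The work goes in short steps, Python scripts to look and compute and a shell command to move; the robot and the scene stay as the last step left them, time stands still between calls to the robot, and variables do not carry over. Pictures are saved under pics/ and viewed, about 8 in all and at most 12, crops included, and the job is handed in when it is done.

```bash
ls; mkdir -p pics; cat > h.py <<'E'
import numpy as np, cv2
from scipy.spatial.transform import Rotation as R
from station import ctrl
def proj_ray(p,uv):
    u=cv2.undistortPoints(np.array([[uv]],float),p["camera_matrix"],p["dist_coeffs"])[0,0]
    Rm=cv2.Rodrigues(np.array(p["rvec"],float))[0]; t=np.array(p["tvec"],float).ravel()
    return -Rm.T@t, Rm.T@np.array([u[0],u[1],1])
def at_z(p,uv,z):
    o,d=proj_ray(p,uv); return o+d*(z-o[2])/d[2]
def wristify(p,o):
    "give wrist picture rvec,tvec using obs o"
    T=np.eye(4);T[:3,:3]=R.from_rotvec(o["tool_rot"]).as_matrix();T[:3,3]=o["tool_pos"]
    W=np.linalg.inv(T@np.array(p["mount"]));p=dict(p)
    p["rvec"]=cv2.Rodrigues(W[:3,:3])[0];p["tvec"]=W[:3,3];return p
def px(p,X):
    return cv2.projectPoints(np.array(X,float).reshape(-1,3),np.array(p["rvec"],float),np.array(p["tvec"],float),p["camera_matrix"],np.array(p["dist_coeffs"],float))[0].reshape(-1,2)
E
python3 - <<'E'
from h import *
o=ctrl.get_obs();print({k:np.round(v,3) for k,v in o.items()})
for n in ("scene","top"):
    p=ctrl.get_image(n);cv2.imwrite(f"pics/{n}0.png",p["image"])
    for t in ("bin_mid","bin_collar","lid_bar","bin_hinge","bracket","meter_mid","vial_mid","carton_mid"):
        for b in ctrl.boxes_of(t,p)[:4]:
            print(n,t,round(b["p"],2),np.round(b["box"]),np.round(at_z(p,b["box"][:2],0.06),3))
E
```

```text
pics
{'t': np.float64(0.0), 'q': array([-1.316,  0.053,  1.614, -0.   ,  1.476, -0.119]), 'dq': array([ 0.001, -0.001, -0.002,  0.   ,  0.002, -0.002]), 'effort': array([-2.0000e-03, -3.9369e+01, -3.7018e+01, -0.0000e+00,  7.0000e-03,
       -0.0000e+00]), 'tool_pos': array([ 0.228, -0.581,  0.23 ]), 'tool_rot': array([-3.085, -0.583,  0.   ]), 'contact_force': array([-0.072, -0.588,  0.425]), 'wrist_torque': array([-0.05 ,  0.025,  0.02 ]), 'opening': np.float64(0.085)}
scene bin_mid 0.82 [217. 158.  47.  62.] [ 0.482 -0.272  0.06 ]
scene bin_collar 0.56 [215. 160.  38.  61.] [ 0.494 -0.267  0.06 ]
scene lid_bar 0.76 [220. 140.  41.  19.] [ 0.398 -0.331  0.06 ]
scene bin_hinge 0.86 [215. 159.  47.  60.] [ 0.488 -0.273  0.06 ]
scene bracket 0.9 [420. 209.  68.  54.] [0.402 0.31  0.06 ]
scene bracket 0.73 [455. 271.  60.  67.] [0.567 0.456 0.06 ]
scene bracket 0.6 [371. 250.  69.  66.] [0.601 0.273 0.06 ]
scene meter_mid 0.75 [244. 243.  27.  32.] [0.73  0.016 0.06 ]
scene meter_mid 0.37 [218. 140.  40.  20.] [ 0.404 -0.335  0.06 ]
scene vial_mid 0.8 [319. 196.  12.  23.] [0.486 0.068 0.06 ]
scene vial_mid 0.49 [218. 157.  48.  65.] [ 0.477 -0.274  0.06 ]
scene carton_mid 0.77 [278. 207.  30.  34.] [0.581 0.008 0.06 ]
top bin_mid 0.72 [481. 217.  39.  63.] [ 0.478 -0.264  0.06 ]
top bin_collar 0.57 [485. 216.  41.  64.] [ 0.481 -0.272  0.06 ]
top lid_bar 0.73 [488. 214.  32.  62.] [ 0.486 -0.279  0.06 ]
top bin_hinge 0.92 [482. 215.  37.  60.] [ 0.483 -0.267  0.06 ]
top bracket 0.86 [243. 265.  57.  67.] [0.352 0.296 0.06 ]
top bracket 0.67 [266. 178.  48.  64.] [0.559 0.247 0.06 ]
top bracket 0.56 [185. 200.  48.  64.] [0.502 0.439 0.06 ]
top meter_mid 0.68 [376. 135.  34.  43.] [ 0.667 -0.012  0.06 ]
top vial_mid 0.44 [351. 229.  12.  12.] [0.442 0.044 0.06 ]
```

```bash
python3 - <<'E'
from h import *
a=cv2.imread("pics/scene0.png");b=cv2.imread("pics/top0.png")
c1=cv2.resize(b[120:320,140:340],(600,600),interpolation=cv2.INTER_CUBIC)
c1=cv2.resize(b[130:310,150:330],None,fx=2.2,fy=2.2,interpolation=cv2.INTER_CUBIC)
c2=cv2.resize(b[170:260,440:530],(396,396),interpolation=cv2.INTER_CUBIC)
s=cv2.resize(a[110:320,170:510],(0,0),fx=0.588*2*0.99,fy=0.98)
s=cv2.resize(a[110:320,180:500],(800,200*800//760))
s=a[100:300,0:640]; s=cv2.resize(a[120:310,180:500],(337,200))
s=np.hstack([cv2.resize(a[120:310,340:500],(240,200+0)) if 0 else a[115:315,180:500],np.zeros((200,472,3),np.uint8)])
cv2.imwrite("pics/a.png",np.vstack([np.hstack([c1,c2]),s[:,:792]]))
E
```

```text
(no output)
```

View pics/a.png

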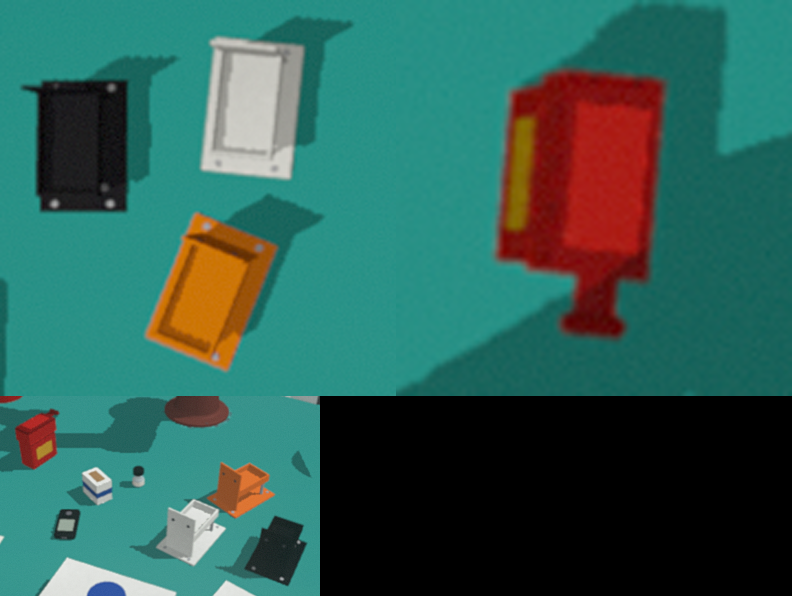

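The top-right crop shows the bin with its finger bar pointing at the robot (about top px 485,244) and its hinge end towards +x. The white bracket is at about top px (264,178), with the back plate at the far (+x) end. Next I'll fit both by projecting their outlines.

```bash
cat >> h.py <<'E'
from scipy.optimize import least_squares
def fit(p,pts,obs,x0):
    "pts Nx3 in object frame, obs Nx2 px, x0=[x,y,yaw], z fixed 0"
    pts=np.array(pts,float)
    def f(v):
        c,s=np.cos(v[2]),np.sin(v[2])
        W=np.c_[v[0]+c*pts[:,0]-s*pts[:,1],v[1]+s*pts[:,0]+c*pts[:,1],pts[:,2]]
        return (px(p,W)-obs).ravel()
    r=least_squares(f,x0,loss="soft_l1");return r.x,np.round(f(r.x).reshape(-1,2),1)
E
python3 - <<'E'
from h import *
p=ctrl.get_image("top")
# bin: lid top corners (plate: x from hinge 49 to -50; 50 wide), bar
o=np.array([[665,80],[648,280],[594,326]])*1.; o=(o-[396,0])/4.4+[440,170]
print(fit(p,[[.052,-.027,.118],[-.052,-.027,.118],[-.076,0,.1235]],o,[.48,-.27,0]))
# bracket base front corners, seat inner corners
o=np.array([[201,171],[290,179],[283,55],[276,157],[213,151],[223,52]])/2.2+[150,130]
print(fit(p,[[-.075,.05,.004],[-.075,-.05,.004],[.054,-.03,.065],[-.054,-.03,.065],[-.054,.03,.065],[.054,.03,.065]],o,[.55,.25,0]))
ob=ctrl.get_obs();w=ctrl.get_image("wrist");print(w["mount"]);print(R.from_rotvec(ob["tool_rot"]).as_matrix().round(3))
E
```

```text
(array([ 0.4941163 , -0.26125936, -0.07601087]), array([[-0.1, -0.1],
       [-0.1,  0.5],
       [ 0.1, -0.4]]))
(array([ 0.56032962,  0.25561473, -0.07866957]), array([[ 1. , -0.5],
       [ 0.5, -0. ],
       [-1.6,  0.9],
       [-3.3, -0.1],
       [ 0.2,  0.1],
       [ 0.6, -0.2]]))
[[-2.61796571e-04 -9.56487391e-01 -2.91773545e-01  7.44033864e-02]
 [ 9.99999929e-01 -3.29614990e-04  1.83279227e-04 -1.01431249e-03]
 [-2.71477204e-04 -2.91773477e-01  9.56487410e-01 -1.42657450e-01]
 [ 0.00000000e+00  0.00000000e+00  0.00000000e+00  1.00000000e+00]]
[[ 0.931  0.365 -0.   ]
 [ 0.365 -0.931 -0.   ]
 [-0.     0.    -1.   ]]
```

```bash
python3 -m jog '[1,0.046,-0.025,-0.009,0,0,0, 1,0.046,-0.025,-0.009,0,0,0, 1,0.046,-0.025,-0.009,0,0,0, 1,0.046,-0.025,-0.009,0,0,0, 1,0.046,-0.025,-0.009,0,0,0, 1,0.046,-0.025,-0.009,0,0,0, 1,0.046,-0.025,-0.009,0,0,0, 1,0.043,-0.025,-0.007,0,0,0, 1,0,0,0,0,0,10, 1,0,0,0,0,0,10]'; python3 -m jog '[1,0,0,0,0,0,5.8, 1,0,0,0,0,0,0]'; cat > look.py <<'E'
from h import *
import sys
n=sys.argv[1]
o=ctrl.get_obs();w=wristify(ctrl.get_image("wrist"),o);cv2.imwrite(f"pics/{n}.png",w["image"])
import pickle;pickle.dump(w,open(f"pics/{n}.pkl","wb"))
for t in sys.argv[2:]:
    for b in ctrl.boxes_of(t,w)[:2]:print(t,round(b["p"],2),np.round(b["box"]))
E
python3 look.py w1 lid_bar bin_mid
```

```text
t: 2.25
tool_pos: [0.4955, -0.2615, 0.3015]
tool_rot: [3.141, 0.033, 0.0]
contact_force: [0.4, -0.2, -0.4]
opening: 0.0851
t: 2.5
tool_pos: [0.495, -0.2623, 0.3013]
tool_rot: [3.139, -0.118, 0.0]
contact_force: [0.0, -0.2, 0.1]
opening: 0.0857
lid_bar 0.9 [319. 188.  47. 116.]
bin_mid 0.76 [318. 186.  51. 119.]
```

View pics/w1.png

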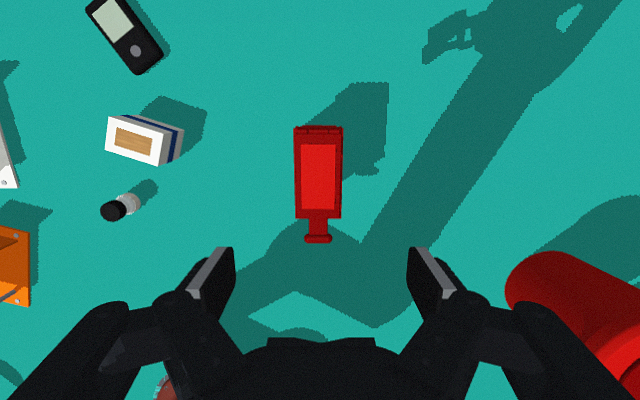

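Wrist view at (0.495,-0.262): the bin's collar spans px (294..342, 127..218) and the bar is at (318,239).

```bash
python3 - <<'E'
from h import *;import pickle
p=pickle.load(open("pics/w1.pkl","rb"))
m=(p["image"][:,:,2]>110)&(p["image"][:,:,1]<70)
ys,xs=np.where(m[100:260,270:370]);ys+=100;xs+=270
for y in (140,170,200,212):
    r=np.where((p["image"][y,270:370,2]>100)&(p["image"][y,270:370,1]<80))[0]+270;print(y,r.min(),r.max())
print(ys.min(),ys.max())
v,res=fit(p,[[.052,.027,.118],[.052,-.027,.118],[-.052,-.027,.118],[-.052,.027,.118],[-.076,0,.1235]],[[294,126.5],[342.5,126.5],[341.5,218],[295.5,218],[318,239]],[.49,-.26,-.07])
print(v,res)
o=ctrl.get_obs();T=R.from_rotvec(o["tool_rot"]).as_matrix()
print(T.T@(np.array([v[0],v[1],.1])-o["tool_pos"]))
E
```

```text
140 293 340
170 294 339
200 295 339
212 295 338
126 242
[ 0.49419743 -0.25867604 -0.07725223] [[-0.7  1. ]
 [ 0.7  1.1]
 [-0.4 -0.5]
 [ 0.  -0.6]
 [ 0.3 -1.1]]
[-0.00103023 -0.00365264  0.2013128 ]
```

```bash
python3 -m jog '[1,-0.001,-0.003,0.05,0,0,0, 1,0,0,0.05,0,0,0, 1,0,0,0.05,0,0,0, 1,0,0,0.04,0,0,0, 1,0,0,0.031,0,0,0, 1,0,0,0,0,0,0, 0.3,0,0,0,0,0,0, 0.3,0,0,0,0,0,0, 0.3,0,0,0,0,0,0, 0.3,0,0,0,0,0,0]' 50; python3 -m jog '[0.3,0,0,0,0,0,0,0.3,0,0,0,0,0,0,0.3,0,0,-0.01,0,0,0,0.3,0,0,-0.02,0,0,0,0.3,0,0,-0.02,0,0,0,0.3,0,0,0,0,0,0]'
```

```text
t: 3.9
tool_pos: [0.4957, -0.2601, 0.0829]
tool_rot: [3.137, -0.12, 0.006]
contact_force: [0.5, 1.3, 7.0]
opening: 0.0533
t: 4.65
tool_pos: [0.4958, -0.2605, 0.1337]
tool_rot: [3.136, -0.12, 0.008]
contact_force: [0.8, 0.7, -3.6]
opening: 0.054
```

```bash
python3 -m jog '[0.3,0,0,-0.04,0,0,0, 0.3,0,0,-0.05,0,0,0, 0.3,-0.01,-0.02,-0.046,0,0,0, 0.3,-0.01,-0.035,-0.02,0,0,0, 0.3,-0.01,-0.045,-0.01,0,0,0, 0.3,-0.01,-0.045,0,0,0,0, 0.3,-0.01,-0.045,0,0,0,0, 0.3,-0.01,-0.045,0,0,0,0, 0.3,-0.01,-0.045,0,0,0,0, 0.3,-0.01,-0.045,0,0,0,0]';python3 -m jog '[0.3,-0.01,-0.045,0,0,0,0, 0.3,-0.01,-0.045,0,0,0,0, 0.3,-0.01,-0.045,0,0,0,0, 0.3,-0.005,-0.03,0,0,0,0, 0.3,0,-0.015,0,0,0,0, 0.3,0,-0.004,0,0,0,0, 0.3,0,0,0,0,0,0,0.3,0,0,0,0,0,0]'; python3 look.py w2 bracket lid_bar
```

```text
t: 5.9
tool_pos: [0.4386, 0.0723, 0.2958]
tool_rot: [3.139, -0.121, -0.0]
contact_force: [0.4, -0.5, -3.3]
opening: 0.0536
t: 6.9
tool_pos: [0.4187, 0.2561, 0.2963]
tool_rot: [3.139, -0.122, 0.0]
contact_force: [0.3, 0.5, -2.9]
opening: 0.0535
bracket 0.98 [153.  96. 143. 124.]
bracket 0.85 [311.  55.  84. 110.]
lid_bar 0.82 [322. 259. 142. 171.]
```

View pics/w2.png

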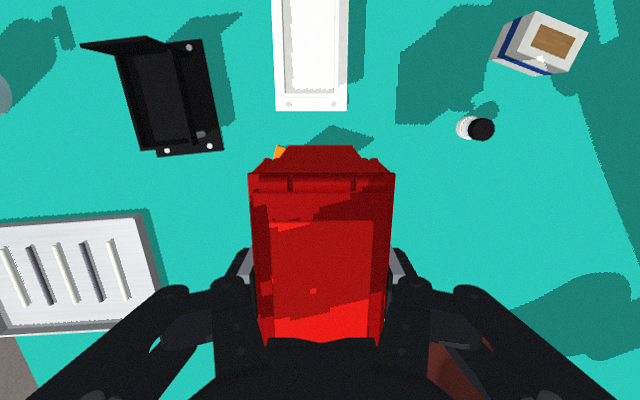

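The bracket is straight ahead, with its base front corners at about (275,110) and (346,111). The bin is held upright. I need a contrast-stretched zoom.

```bash
python3 - <<'E'
import cv2,numpy as np
a=cv2.imread("pics/w2.png")[0:125,255:370].astype(float)
c=np.clip((a.min(2)-150)*2.43,0,255).astype(np.uint8)
c=cv2.resize(c,None,fx=4.6,fy=4.6,interpolation=cv2.INTER_CUBIC);cv2.imwrite("pics/w2c.png",c)
E
```

```text
(no output)
```

View pics/w2c.png

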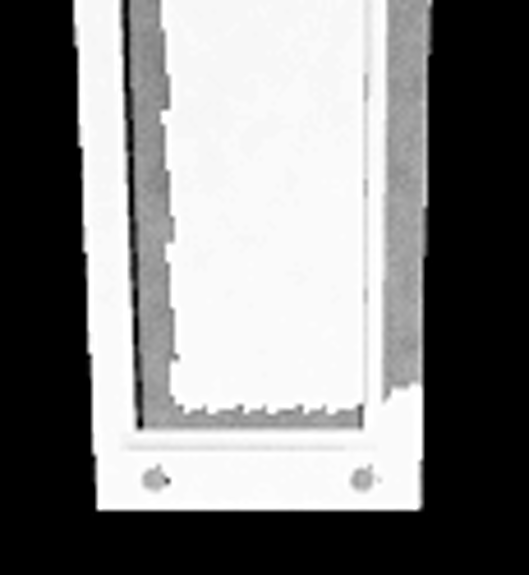

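```bash
python3 - <<'E'
from h import *;import pickle
p=pickle.load(open("pics/w2.pkl","rb"))
o=np.array([[97,510],[421,510],[136,430],[364,430]])/4.6+[255,0]-.5+.11
pts=[[-.075,.05,.004],[-.075,-.05,.004],[-.054,.03,.065],[-.054,-.03,.065]]
v,res=fit(p,pts,o,[.56,.25,-.07]);print(v,res)
for uv,z in (((75,25),.004),((430,10),.004),((97,510),.004),((421,510),.004)):
    print(at_z(p,np.array(uv)/4.6+[254.6,-.4],z))
t=ctrl.get_obs();T=R.from_rotvec(t["tool_rot"]).as_matrix();print(t["tool_pos"],t["tool_rot"])
# bin yaw relative/offset in grip: collar hinge end corners seen
print("bin end", [at_z(p,q,t["tool_pos"][2]-.083+.118) for q in ((248,173),(395,173))])
print(T.T@(np.array([v[0],v[1],.3])-t["tool_pos"]))
E
```

```text
[ 0.56143391  0.25982554 -0.07770358] [[-0.1 -0. ]
 [-0.1 -0.1]
 [-0.1  0.1]
 [ 0.3  0. ]]
[0.62154939 0.30563794 0.004     ]
[0.61740931 0.20592755 0.004     ]
[0.49052545 0.31541018 0.004     ]
[0.48269805 0.21568548 0.004     ]
[0.41865175 0.25640014 0.2963868 ] [ 3.13915826e+00 -1.21817949e-01  3.18799890e-04]
bin end [array([0.47055103, 0.28009942, 0.3313868 ]), array([0.46626625, 0.22539149, 0.3313868 ])]
[ 0.14208806 -0.0144798  -0.00358491]
```

```bash
python3 -m jog '[0.3,0.02,-0.003,0,0,0,0, 0.3,0.04,-0.005,0,0,0,0, 0.3,0.04,-0.0045,0,0,0,0, 0.3,0.03,-0.002,0,0,0,0, 0.3,0.016,0,0,0,0,0, 0.3,0,0,0.03,0,0,0, 0.3,0,0,0.04,0,0,0, 0.3,0,0,0.03,0,0,0, 0.3,0,0,0.02,0,0,0, 0.3,0,0,0,0,0,0]';python3 -m jog '[0.3,0,0,0,0,0,0,0.3,0,0,0,0,0,0]'; python3 - <<'E'
from h import *
a=ctrl.get_image("scene")["image"];b=ctrl.get_image("top")["image"]
cv2.imwrite("pics/s3.png",np.hstack([cv2.resize(a[150:300,300:450],(400,400),interpolation=2),cv2.resize(b[110:230,200:320],(400,400),interpolation=2)]))
t=ctrl.get_obs();T=R.from_rotvec(t["tool_rot"]).as_matrix();print(t["tool_pos"],t["tool_rot"])
c,s=np.cos(-.0777),np.sin(-.0777)
print(T.T@(np.array([.5614+.004*c,.2598+.004*s,.133])-t["tool_pos"]))
E
```

```text
t: 8.3
tool_pos: [0.5639, 0.2599, 0.1745]
tool_rot: [3.138, -0.12, -0.005]
contact_force: [-0.5, 0.4, -2.6]
opening: 0.0534
t: 8.55
tool_pos: [0.5662, 0.2607, 0.1785]
tool_rot: [-3.138, 0.12, -0.005]
contact_force: [0.3, -0.2, -2.3]
opening: 0.0532
[0.56583817 0.26057449 0.17787933] [-3.13842544  0.12008057 -0.00355196]
[-0.00046596  0.00115906  0.04487732]
```

View pics/s3.png

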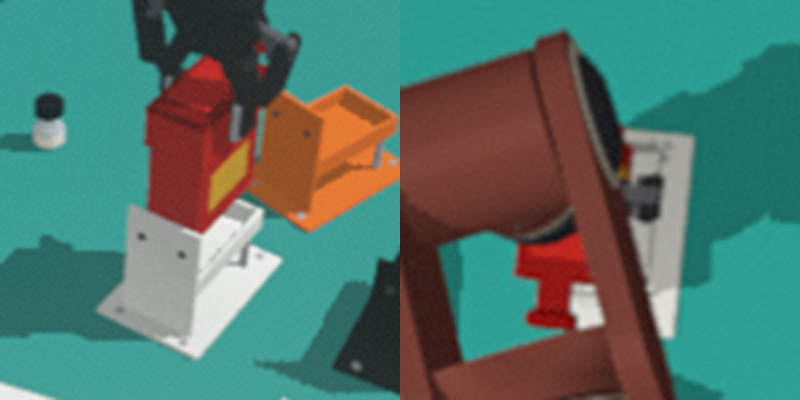

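The scene and top views show the bin upright above the seat, hinge end at the back plate. Now I'll lower it.

```bash
python3 -m jog '[0.3,0,0.001,0.02,0,0,0, 0.3,0,0,0.013,0,0,0, 0.3,0,0,0.006,0,0,0,0.3,0,0,0,0,0,0,0.3,0,0,0,0,0,0]'; python3 -m jog '[0.3,0,0,0.003,0,0,0, 0.3,0,0,0.002,0,0,0, 0.3,0,0,0.001,0,0,0,0.3,0,0,0,0,0,0,0.3,0,0,0,0,0,0]'
```

```text
t: 9.28
tool_pos: [0.5654, 0.2595, 0.1378]
tool_rot: [-3.139, 0.12, -0.001]
contact_force: [0.6, -0.1, -3.1]
opening: 0.0535
t: 9.9
tool_pos: [0.5654, 0.2595, 0.133]
tool_rot: [-3.139, 0.12, -0.001]
contact_force: [-3.7, -0.4, 4.8]
opening: 0.0535
```

```bash
python3 -m jog '[1,0,0,0,0,0,0,1,0,0,0,0,0,0,1,0,0,0,0,0,0,1,0,0,0,0,0,0,1,0,0,-0.03,0,0,0,1,0,0,-0.05,0,0,0,1,0,0,-0.05,0,0,0,1,-0.03,0,-0.03,0,0,0,1,-0.03,0,-0.007,0,0,0,1,0,0,0,0,0,0]'; python3 -m jog '[1,0,0,0,0,0,0]';python3 look.py w4 lid_bar bin_mid; python3 - <<'E'
from h import *
a=ctrl.get_image("scene")["image"];w=cv2.imread("pics/w4.png")
cv2.imwrite("pics/s4.png",np.hstack([cv2.resize(a[160:290,310:430],(370,400),interpolation=2),w[:,110:530]]))
E
```

```text
t: 11.15
tool_pos: [0.5046, 0.2644, 0.3]
tool_rot: [-3.138, 0.118, -0.004]
contact_force: [0.4, -0.6, 0.5]
opening: 0.0854
t: 11.28
tool_pos: [0.5054, 0.2638, 0.2978]
tool_rot: [3.139, -0.12, -0.0]
contact_force: [0.2, -0.3, -0.0]
opening: 0.0855
lid_bar 0.65 [321. 137.  61. 154.]
bin_mid 0.91 [318. 137.  66. 155.]
```

View pics/s4.png

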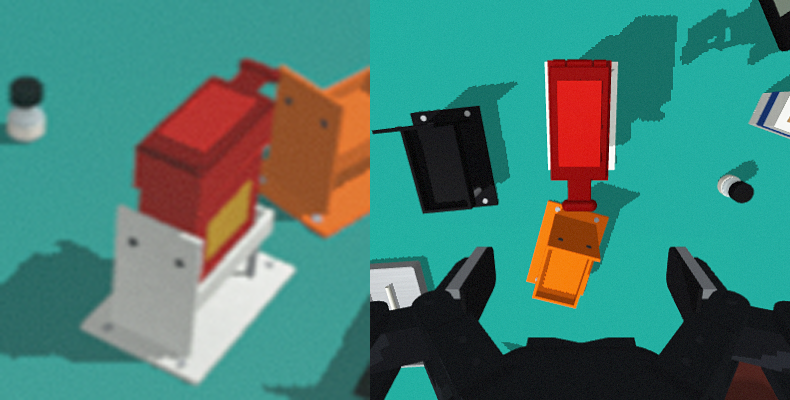

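The bin is seated upright, and the bar is at about wrist px (319,206). I'll fit the bar position.

```bash
python3 - <<'E'
from h import *;import pickle
p=pickle.load(open("pics/w4.pkl","rb"));im=p["image"].astype(int)
red=(im[:,:,2]>90)&(im[:,:,1]<70)
for y in (66,100,140,175,200,205,208):
    r=np.where(red[y,270:370])[0]+270;print(y,r.min(),r.max())
c=np.where(red[:,270:370].any(1))[0];print("rows",c.min(),c[c<260].max())
L=lambda y:[*(np.where(red[y,270:370])[0][[0,-1]]+[269.5,270.5])]
pts=[];ob=[]
v,res=fit(p,[[.052,.027,.168],[.052,-.027,.168],[-.052,-.027,.168],[-.052,.027,.168],[-.076,0,.1735]],[[L(66)[0]-.2,60],[L(66)[1],60],[L(175)[1],180],[L(175)[0],180],[sum(L(206))/2,206]],[.56,.26,-.07])
print(v,res); print("bar",at_z(p,[sum(L(206))/2,206],.1735))
t=ctrl.get_obs();T=R.from_rotvec(t["tool_rot"]).as_matrix()
for b in (v[:2]-.076*np.array([np.cos(v[2]),np.sin(v[2])]),at_z(p,[sum(L(206))/2,206],.1735)[:2]):
    print(T.T@(np.r_[b,.1735]-t["tool_pos"]))
E
```

```text
66 288 350
100 289 349
140 290 346
175 291 347
200 308 330
205 302 335
208 302 335
rows 60 258
[ 0.56370517  0.26171067 -0.07908137] [[-0.2  0.6]
 [ 0.2  0.7]
 [-0.3 -0.4]
 [-0.  -0.5]
 [ 0.3 -0.7]]
bar [0.48725647 0.26805891 0.1735    ]
[-0.01769772 -0.00276727  0.12385007]
[-0.01840839 -0.0030578   0.12385086]
```

```bash
python3 -m jog '[0.8,-0.01,-0.001,0.04,0,0,0, 0.7,-0.008,-0.001,0.04,0,0,0, 0.7,0,0,0.035,0,0,0, 0.7,0,0,0.018,0,0,0, 0.7,0,0,0.006,0,0,0, 0.7,0,0,0,0,0,0, 0.7,0,0,0,0,0,0]' 20; python3 look.py w5; python3 - <<'E'
from h import *
a=ctrl.get_image("scene")["image"];w=cv2.imread("pics/w5.png");print(ctrl.get_obs()["tool_pos"])
cv2.imwrite("pics/s5.png",np.hstack([cv2.resize(a[130:260,340:460],(370,400),interpolation=2),w[:,110:530]]))
# rows: lid th, pitch -th/2
d=.015;P=lambda th,ph:np.array([-.125*np.cos(th)-d*np.sin(ph),.125*np.sin(th)-d*np.cos(ph)])
S=np.radians(6)
for k in range(10):
    th,ph=k*S,k*S/2;D=P(th+S,ph+S/2)-P(th,ph)
    ax=np.array([np.cos(ph),-np.sin(ph)]);az=np.array([-np.sin(ph),-np.cos(ph)])
    print(k,round(D@ax*1000,1),round(D@az*1000,1))
E
```

```text
t: 12.35
tool_pos: [0.4885, 0.2676, 0.1611]
tool_rot: [-3.138, 0.12, -0.004]
contact_force: [0.3, 0.0, -0.0]
opening: 0.0601
[0.48825874 0.26756714 0.16081942]
0 -0.1 -13.1
1 0.6 -13.0
2 1.3 -12.9
3 1.9 -12.8
4 2.6 -12.7
5 3.3 -12.5
6 3.9 -12.2
7 4.5 -12.0
8 5.2 -11.7
9 5.8 -11.4
```

View pics/s5.png

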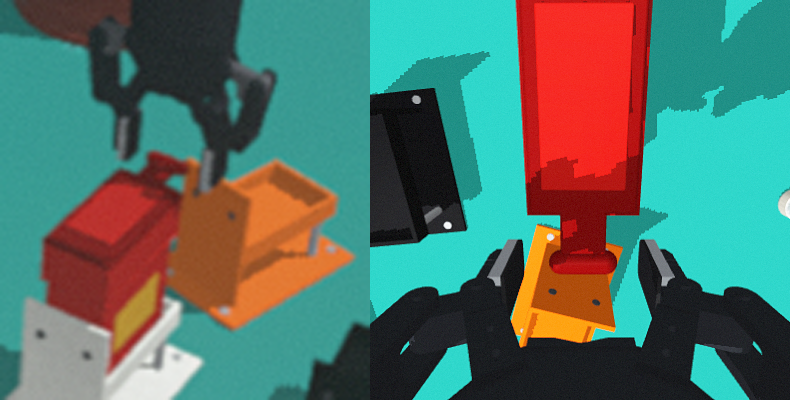

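The fingers straddle the bar centrally (bar at wrist px ~(323,262), pads either side). I'll close on it gently.

```bash
python3 -m jog '[0.5,0,0,0.002,0,0,0, 0.3,0,0,0,0,0,0, 0.3,0,0,0,0,0,0, 0.3,0,0,0,0,0,0, 0.3,0,0,0,0,0,0, 0.3,0,0,0,0,0,0]' 25; python3 look.py w6; python3 -c "
from h import *;import pickle
p=pickle.load(open('pics/w6.pkl','rb'))
print(ctrl.get_obs()['contact_force'],ctrl.get_obs()['wrist_torque'])
cv2.imwrite('pics/w6c.png',cv2.resize(p['image'][150:350,220:430],None,fx=2.5,fy=2.5))"
```

```text
t: 13.2
tool_pos: [0.4875, 0.2672, 0.1573]
tool_rot: [3.139, -0.12, 0.0]
contact_force: [0.1, 0.0, 0.0]
opening: 0.0314
[ 0.11277917 -0.61569089  0.23309523] [-0.1296442  -0.00719425 -0.03171943]
```

View pics/w6c.png

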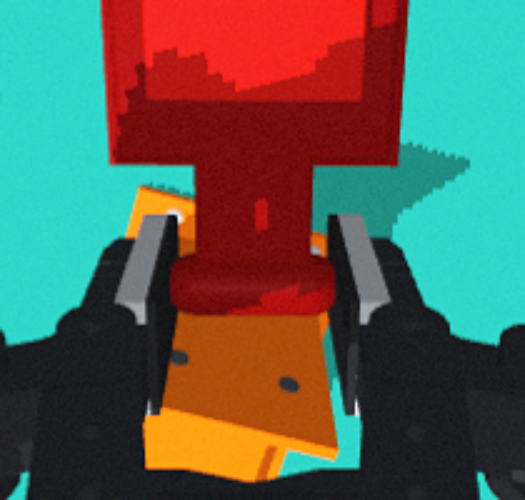

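```bash
python3 -c "
from h import *;import pickle
p=pickle.load(open('pics/w6.pkl','rb'))
for z in (.1735,.1795): print(at_z(p,[321,264],z))
o=ctrl.get_obs();T=R.from_rotvec(o['tool_rot']).as_matrix();print(o['tool_pos'],o['opening'])
for x in(-.011,.011):
  for z in (0,-.019,-.038): print(x,z,px(p,o['tool_pos']+T@[x,.016,z]))
"; python3 -m jog '[0.2,0,0,0,0,0,0, 0.2,0,0,0,0,0,0]' 25
```

```text
[0.48807535 0.26780118 0.1735    ]
[0.49154858 0.26754002 0.1795    ]
[0.4874374  0.26722107 0.15729852] 0.03157602420211386
-0.011 0 [[351.33096468 267.53619183]]
-0.011 -0.019 [[355.19854479 288.11004083]]
-0.011 -0.038 [[360.18274769 314.63483657]]
0.011 0 [[352.60173876 230.54093381]]
0.011 -0.019 [[356.82633253 247.19075962]]
0.011 -0.038 [[362.34116213 268.93310094]]
t: 13.5
tool_pos: [0.4874, 0.2673, 0.1573]
tool_rot: [3.139, -0.12, -0.0]
contact_force: [-0.5, -0.8, -0.0]
opening: 0.0314
```

```bash
python3 -m jog '[0.2,0,0,-0.0131,0,-3,0, 0.2,0.0006,0,-0.013,0,-3,0, 0.2,0.0013,0,-0.0129,0,-3,0, 0.2,0.0019,0,-0.0128,0,-3,0, 0.2,0,0,0,0,0,0, 0.2,0,0,0,0,0,0]' 30;  python3 look.py w7; python3 - <<'E'
from h import *
a=ctrl.get_image("scene")["image"];w=cv2.imread("pics/w7.png");print(ctrl.get_obs()["tool_pos"])
cv2.imwrite("pics/s7.png",np.hstack([cv2.resize(a[130:270,330:456],(370,411),interpolation=2)[:400],w[:,110:530]]))
E
```

```text
t: 14.25
tool_pos: [0.4946, 0.2668, 0.2075]
tool_rot: [-3.114, 0.119, 0.329]
contact_force: [-0.9, -0.4, -0.6]
opening: 0.0314
[0.49440182 0.26673348 0.20755138]
```

View pics/s7.png

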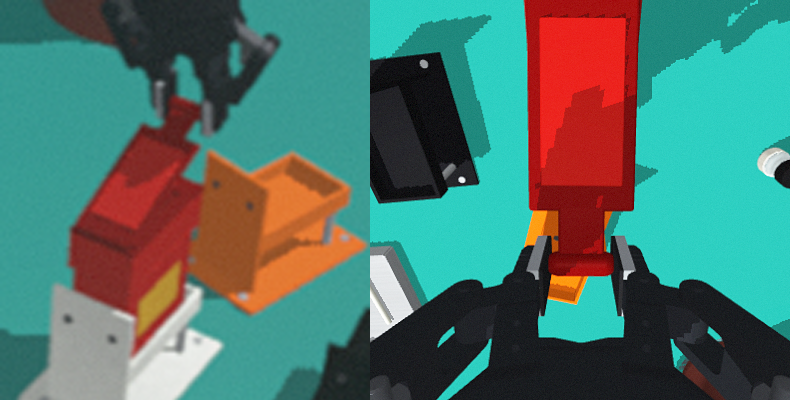

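The lid is rising with the bar pinched and the bin is staying in its seat. Continuing along the arc.

```bash
python3 -m jog '[0.2,0.0026,0,-0.0127,0,-3,0, 0.2,0.0033,0,-0.0125,0,-3,0, 0.2,0.0039,0,-0.0122,0,-3,0, 0.2,0.0045,0,-0.012,0,-3,0, 0.2,0.0052,0,-0.0117,0,-3,0, 0.2,0.0058,0,-0.0114,0,-3,0, 0.2,0,0,0,0,0,0, 0.2,0,0,0,0,0,0]';  python3 look.py w8; python3 - <<'E'
from h import *;import pickle
s=ctrl.get_image("scene");a=s["image"];w=cv2.imread("pics/w8.png");o=ctrl.get_obs();print(o)
T=R.from_rotvec(o["tool_rot"]).as_matrix();bar=o["tool_pos"]+T@[0,0,-.016]
H=np.array([.5637+.049*.997,.2605-.049*.079,.1735]);d=bar-H
print("bar",bar,"r",np.hypot(d[0],d[2]),"lid deg",np.degrees(np.arctan2(d[2],-d[0])))
cv2.imwrite("pics/s8.png",np.hstack([cv2.resize(a[110:280,320:470],(370,419),interpolation=2)[:400],w[:,110:530]]))
E
```

```text
t: 15.35
tool_pos: [0.5419, 0.2632, 0.2671]
tool_rot: [-3.014, 0.115, 0.808]
contact_force: [-0.8, 0.0, -0.2]
opening: 0.0309
{'t': 15.45, 'q': array([0.25284381, 0.28725822, 1.35268733, 0.1777429 , 1.99536358,
       1.93237112]), 'dq': array([-0.00024793, -0.00021129, -0.00219595,  0.00164933, -0.00032583,
        0.00071836]), 'effort': array([-8.63574911e-03, -4.92532861e+01, -3.68356812e+01,  6.17031064e-01,
        1.59652300e+00, -9.19705024e-03]), 'tool_pos': array([0.54186085, 0.26314834, 0.2671976 ]), 'tool_rot': array([-3.01401067,  0.11495798,  0.80687904]), 'contact_force': array([ 0.23948114,  0.22159622, -1.54597994]), 'wrist_torque': array([-0.06514733, -0.25439621,  0.00898682]), 'opening': 0.03148118760359683}
bar [0.54983168 0.26254536 0.28105769] r 0.12450952617822794 lid deg 59.75177672680991
```

View pics/s8.png

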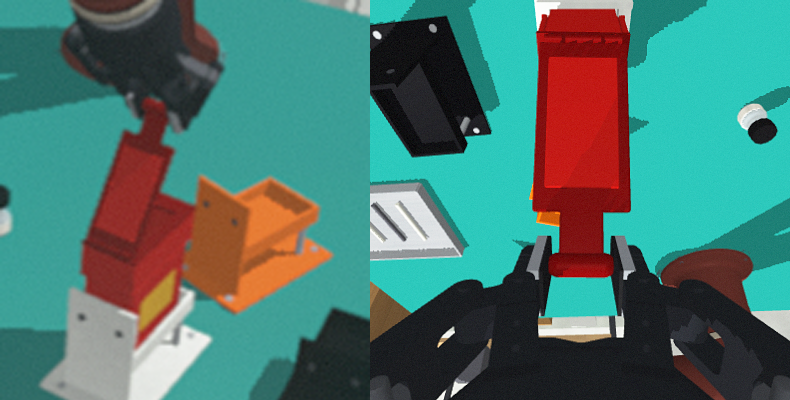

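The bar sits on the expected 125 mm arc at about 60°. One last check that the bin hasn't tilted before I hand in.

```bash
python3 - <<'E'
from h import *;import pickle
p=pickle.load(open("pics/w8.pkl","rb"));v=[.5637,.261];c,s=np.cos(-.0785),np.sin(-.0785)
for a in ([.052,.027,.168],[.052,-.027,.168]): print(px(p,[v[0]+c*a[0]-s*a[1],v[1]+s*a[0]+c*a[1],a[2]]))
b=cv2.imread("pics/s4.png")[:,:370];S=ctrl.get_image("scene")["image"];a=cv2.resize(S[160:290,310:430],(370,400),interpolation=2)
# shift of the yellow label between the released and present scene pictures
def y(i): m=(i[:,:,0]<90)&(i[:,:,1]>120)&(i[:,:,2]>150)&(abs(i[:,:,1].astype(int)-i[:,:,2])<70); m[:170]=0;m[:,270:]=0;k=np.argwhere(m);return k.mean(0),np.degrees(.5*np.arctan2(2*np.cov(k.T)[0,1],np.cov(k.T)[0,0]-np.cov(k.T)[1,1])),len(k)
print(y(b),y(a))
E
```

```text
[[276.70241522  34.4534163 ]]
[[369.35864325  34.66782176]]
(array([220.14180328, 227.5557377 ]), np.float64(-34.10073447732345), 1220) (array([221.81158301, 225.83706564]), np.float64(-35.01384792339853), 1295)
```

```bash
python3 -c "
from station import ctrl
print(ctrl.finish_job(), ctrl.get_obs()['t'])"
```

```text
the job is handed in; nothing more can be done
the job is handed in; nothing more can be done
```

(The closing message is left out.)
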